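# Strap the big sample tube into the labelling V-block

### The arm

A 7-joint arm with a two-finger parallel gripper is mounted at the origin on the work surface. World frame = base frame: x ahead of the robot, y to its left, z up, the work surface at z = 0. Lengths are in m, angles in rad, forces in N, time in s.
With the tool pointing down it reaches from about 0.35 to 0.9 m from the base axis. Payload 8.1 kg.
Tool frame: the origin (TCP) lies midway between the tips of the shut fingers; the grasp point (between the pads) lies 19 mm behind it (arm.hold_point_z is the distance from the TCP to the grasp point, in m); z points along the fingers, y is the direction in which the jaws open and shut (so a half turn about z gives the same grasp; the last joint's range is limited). The gripper opens to 92 mm and grips with 3 to 60 N. Pads are 19 mm wide; open, the fingers measure 130 mm over their backs; the gripper's body (75 mm by 190 mm) begins 47 mm behind the grasp point.
Start: joints at [1.05, 0.434, 0.025, 1.573, -0.012, 1.134, -0.075], TCP at [0.254, -0.571, 0.19] pointing down, gripper open.
Joint ranges: [-2.62, 2.62], [-0.44, 2.09], [-1.27, 1.32], [0.08, 2.57], [-1.32, 4.46], [0.12, 2], [-2.74, 2.74]. Speed limits (rad/s): [2.22, 2.22, 3.01, 3.01, 3.14, 3.14, 3.14].

### API

Orientations are given as a rotation vector (axis times angle).
In Python, from cell import arm gives the robot as it stands.
- The arm moves only by the shell command python3 -m pendant 'ROWS' [FORCE]. ROWS is JSON, a list of rows, each a list of 3 entries, a list of its own where there are three numbers: the shift along the tool's x, y, z in m, then the turn, a rotation vector about the tool's x, y, z in degrees, then the finger opening in m, from 0 to 0.0918. A call has 1 to 10 rows; each row shifts and turns the commanded pose from where the row before left it, along the tool's axes as they then stand; what a row does not reach is not made up. A row lasts 1/8 s, in which the tool goes at most 62.5 mm and 10.7 degrees, less where a joint would pass 70% of its speed; a pose out of reach is approached as far as the arm can. A call with a gripper value outside its range is refused whole. The fingers move at their own pace and stop on an object; FORCE is the grip in N (left out, the last holds). Time passes only in rows, so rows that do not move let the fingers close. It gives the time, the measured TCP pose, the force and the opening at its end, in the units of the state.
- arm.observe(): the state, without advancing time (a new reading comes with each control period).
- arm.get_image(name): name is "scene" or "side" or "wrist"; returns (picture, depth): 420x560x3 uint8, red, green, blue; 420x560 float32, m along the optical axis (not along the pixel's ray), 0 where there is no reading.
- arm.camera_params(name): a dict with "fovy" (degrees; the focal length in pixels is half the picture's height over the tangent of half this angle, whatever the lens; pixels are square), "cx", "cy" (the principal point, pixels), "rvec" (rotation vector, rad) and "tvec" (3), from world to camera coordinates, as OpenCV has them; the wrist camera has in their place "mount" (4x4, takes a point from camera to tool coordinates, whose origin is the TCP and whose axes are the flange's). Camera axes: x right, y down, z forward; pixel columns grow to the right and rows downward; lengths in m; the calibration is good to about 2 mm. A picture is of the moment at which its call begins: read the wrist's pose just before it. camera_params takes no time and is no camera call.
- arm.sign_off(): hands the job in, once; it reports no verdict.
Trained networks look in the newest picture that a camera, given by its name, has taken for a name from the list of things; names that differ only in an ending like _2 or _b are one class to them, and where a whole thing is asked for, a point or a joint stands for the part that bears it (a point fixed in the world has none). Each returns a list of dicts, best first, with "conf" (0 to 1); they miss things now and then, are a little off and sometimes report something else, mostly with a low value. They report only what shows in the picture. A call takes as long as a camera call. They do not tell look-alikes from the thing itself.
- arm.look_for(camera, label): "rect" ([centre column, centre row, width, height] in pixels, round what is visible of it).
- arm.masks_of(camera, label): "pixels" (420x560 bool, what is visible of it) and "rect" ([centre column, centre row, width, height] in pixels, round what is visible of it).
The state is a dict: "clock": time; "joints": joint angles; "dq": joint speeds; "joint_efforts": joint torques, N m; "position": TCP position; "ee_rot": TCP orientation; "force": force on the tool from outside, world axes, zero at the start; "ft_torque": the same for the moment, N m; "width": opening from 0.0 (shut) to 1.0 (fully open).
Only numpy, scipy, OpenCV 4.12 (cv2) and the standard library are available. Lean on these libraries where they do the work, as an engineer would, in place of code of your own. Each camera call takes 0.05 s, during which the arm holds its last target.

### The job

On the sample desk, take the big tube (the one that is both thick and long) out of the foam tray and lower it, still held, into the V of the metal V-block so that it lies in both notches, centred along the block, either way round; then let go of it. With the tube in place, swing the strap with the black knob across the tube, all the way to its stop, and let go. Leave the slim tube and the short tube lying in the tray.

Things in the scene. Friction and masses are not known exactly. Their poses are not given: they have to be found in the camera images.
- tube: The big sample tube, frosted with buff cap, lying in the foam tray (places vary, 75 mm apart): body 30 mm diameter, 114 long, cap 32 diameter, 144 mm in all, 70 g. Origin on its axis at mid-length, 31 mm above the desk; x along it to the cap (x = 52 to 74 mm). Tray floor 8 mm high; tray bars, 22 mm high, cross under it 22 to 29 mm either side of the origin: grip between them.
- cradle: Fixed aluminium V-block, base plate 110 x 120 x 10 mm. Origin on the desk under the V's middle; V along its x. Two 90 degree notches, x = -42 to -26 and 26 to 42 mm, mouths 36 mm wide, block top 40 mm high; open slot between them for fingers. Axis of the seated big tube: 43 mm above the desk. Strap pivot post, 16 mm diameter, at x = 37, y = 44 mm.
- strap (a joint): Flat steel strap turning level on the pivot post, 62 to 68 mm above the desk, 4 mm over the seated tube. Rad: 0 = along the V-block's +x (open), growing clockwise from above, 1.57 = stop, along -y, across the V. Starts -0.5 to 0.1. Light friction (0.6 N at the knob), stays where left.
- strap_knob (a point): Foot of the strap's upright round black knob: 14 mm diameter, 68 to 98 mm above the desk, to pinch from above or push. It circles the pivot post at 70 mm: in the V-block's frame it is at x = 37 + 70 cos(strap), y = 44 - 70 sin(strap) mm.
- slim_tube: Bystander in the tray: about as long as the big tube but only 17 mm in diameter. Origin on its axis, 22 mm above the desk, x towards the cap.
- short_tube: Bystander in the tray: as thick as the big tube (30 mm) but only 93 mm long. Origin on its axis, 31 mm above the desk, x towards the cap.
Not all that is in view belongs to the job. Leave any blue or pink look-alike of the tube alone.

How it is judged:
By the outcome, as a careful person would: the job done as asked, in the order asked, and still so for the second after the job is handed in, with the robot touching nothing.
It also fails if it takes over 51 s, if anything falls off the work surface, if the arm or the gripper's body presses on something with over 40 N, if the wrist force passes 120 N, or if a joint passes its speed limit or range.

## Working session

There is one attempt and no reset: what is moved stays moved. The work goes in short steps, Python scripts to look and compute and a shell command to move; the robot and the scene stay as the last step left them, time stands still between calls to the robot, and variables do not carry over. Pictures are saved under pics/ and viewed, and the job is handed in when it is done.

```bash
ls; mkdir -p pics
cat > h.py <<'E'
import numpy as np, cv2
from scipy.spatial.transform import Rotation as R
from cell import arm
def snap(n,f):
    s=arm.observe(); im,d=arm.get_image(n); cv2.imwrite(f'pics/{f}.png',im[:,:,::-1]); return s,im,d
def w2c(n,s=None):
    p=arm.camera_params(n); f=210/np.tan(np.radians(p['fovy'])/2)
    if 'mount' in p:
        T=np.eye(4);T[:3,:3]=R.from_rotvec(s['ee_rot']).as_matrix();T[:3,3]=s['position']
        C=T@np.array(p['mount'])
    else:
        M=np.eye(4);M[:3,:3]=R.from_rotvec(np.ravel(p['rvec'])).as_matrix();M[:3,3]=np.ravel(p['tvec']);C=np.linalg.inv(M)
    return C,f,p['cx'],p['cy']
def cloud(n,d,s=None):
    C,f,cx,cy=w2c(n,s); v,u=np.mgrid[:420,:560]
    P=np.stack([(u-cx)/f*d,(v-cy)/f*d,d],-1)
    return P@C[:3,:3].T+C[:3,3]
E
python3 - <<'E'
from h import *
print(arm.observe())
for n in ['scene','side','wrist']:
    s,im,d=snap(n,n+'0'); p=arm.camera_params(n); print(n,{k:np.round(v,3).tolist() for k,v in p.items()})
    np.savez('pics/'+n+'0',im=im,d=d,pos=s['position'],rot=s['ee_rot'])
E
```

```text
pics
{'clock': 0.0, 'joints': array([ 1.05039551,  0.43520147,  0.024968  ,  1.57410315, -0.01157945,
        1.1340262 , -0.07510288]), 'dq': array([-9.17937813e-04,  1.75446117e-03,  1.87644595e-04,  9.82847498e-04,
        1.54924502e-03,  1.64702752e-05, -1.32754837e-03]), 'joint_efforts': array([-1.12582176e-03, -6.67827559e+01,  9.84255038e-01, -3.14455533e+01,
       -6.05967036e-02,  4.27503360e-02,  1.67203784e-04]), 'position': array([ 0.25329567, -0.57073456,  0.18955601]), 'ee_rot': array([-3.07182751e+00, -6.51110910e-01,  7.62380033e-04]), 'force': array([-0.02072489,  1.10140095, -0.15264575]), 'ft_torque': array([0.01351162, 0.05229104, 0.01883612]), 'width': 0.9985755686614408}
scene {'fovy': 54.126, 'cx': 276.927, 'cy': 204.877, 'rvec': [1.363, 2.169, -0.945], 'tvec': [0.083, -0.283, 1.352]}
side {'fovy': 51.472, 'cx': 279.205, 'cy': 207.496, 'rvec': [0.547, -2.592, 1.347], 'tvec': [0.5, 0.121, 0.927]}
wrist {'fovy': 58.707, 'cx': 282.088, 'cy': 206.99, 'mount': [[-0.001, -0.968, -0.252, 0.067], [1.0, -0.001, 0.0, -0.0], [-0.0, -0.252, 0.968, -0.193], [0.0, 0.0, 0.0, 1.0]]}
```

View pics/scene0.png

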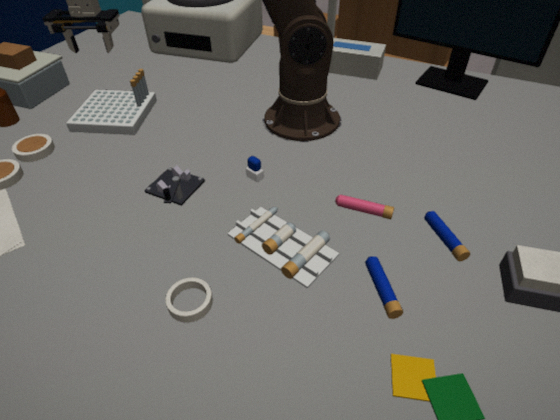

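View pics/side0.png

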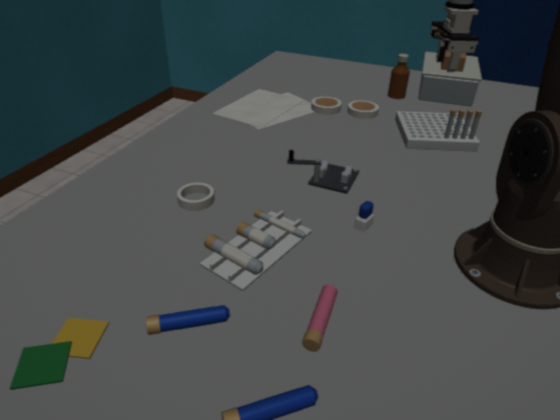

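View pics/wrist0.png

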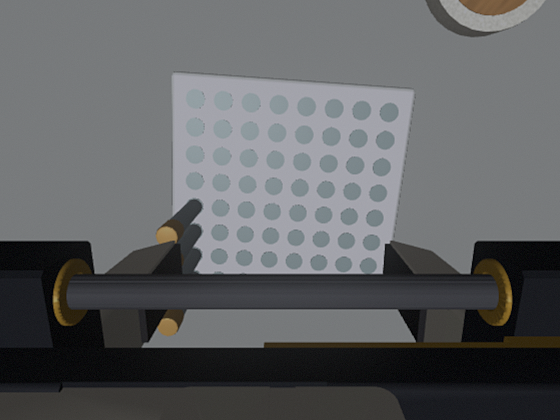

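The big tube is at about (307,254) in the scene view, at the right end of the tray. The V-block is at (175,185), with the black knob at about (167,194). Blue and pink decoys lie to the right. Next I'll measure positions.

Run:
```python
from h import *
for n in ['scene','side']:
    z=np.load(f'pics/{n}0.npz'); P=cloud(n,z['d'])
    for l in ['tube','cradle','strap_knob','strap','short_tube','slim_tube']:
        for m in arm.masks_of(n,l)[:6]:
            k=m['pixels']&(z['d']>0); Q=P[k]
            if len(Q)<5: print(n,l,m['conf'],m['rect']);continue
            c=np.median(Q,0); 
            a=np.linalg.svd((Q-Q.mean(0))[:,:2],full_matrices=False)[2][0]; t=(Q-c)[:,:2]@a
            print(n,l,round(m['conf'],2),np.round(m['rect']),len(Q),'med',c.round(3),'zmax',np.percentile(Q[:,2],[5,98]).round(3),'ax',a.round(2),'mid',(c[:2]+a*(np.percentile(t,1)+np.percentile(t,99))/2).round(3),'len',round(np.ptp(np.percentile(t,[1,99])),3))
print(arm.observe()['clock'])
```

```text
scene tube 0.96 [363. 206.  60.  24.] 761 med [0.339 0.313 0.024] zmax [0.    0.032] ax [-0.07  1.  ] mid [0.339 0.31 ] len 0.141
scene tube 0.93 [447. 233.  48.  50.] 849 med [0.352 0.509 0.026] zmax [0.001 0.032] ax [0.75 0.66] mid [0.337 0.496] len 0.163
scene tube 0.85 [302. 254.  49.  46.] 805 med [0.557 0.246 0.043] zmax [0.028 0.048] ax [ 0.96 -0.27] mid [0.548 0.249] len 0.134
scene tube 0.59 [384. 287.  34.  61.] 923 med [0.557 0.421 0.028] zmax [0.015 0.032] ax [0.79 0.61] mid [0.549 0.415] len 0.134
scene cradle 0.98 [173. 186.  60.  39.] 1359 med [ 0.48  -0.151  0.011] zmax [0.005 0.092] ax [0.75 0.66] mid [ 0.48  -0.151] len 0.192
scene strap_knob 0.55 [172. 189.  17.  23.] 218 med [ 0.537 -0.112  0.069] zmax [0.066 0.099] ax [0.92 0.38] mid [ 0.528 -0.116] len 0.084
scene strap 0.74 [174. 189.  13.  30.] 213 med [ 0.536 -0.113  0.069] zmax [0.066 0.098] ax [0.92 0.38] mid [ 0.528 -0.116] len 0.085
scene short_tube 0.72 [276. 240.  32.  30.] 545 med [0.536 0.175 0.042] zmax [0.019 0.048] ax [ 0.97 -0.24] mid [0.528 0.177] len 0.091
scene slim_tube 0.68 [254. 225.  48.  3
[... 721 characters left out ...]
.471 -0.145] len 0.196
side strap_knob 0.8 [304. 159.  31.  12.] 188 med [ 0.53  -0.112  0.067] zmax [0.062 0.094] ax [-0.92 -0.39] mid [ 0.524 -0.115] len 0.081
side strap 0.72 [280. 223.  49.  26.] 393 med [0.499 0.107 0.026] zmax [0.018 0.031] ax [-0.97  0.25] mid [0.501 0.107] len 0.136
side strap 0.53 [306. 160.  35.  20.] 224 med [ 0.531 -0.113  0.067] zmax [0.06  0.096] ax [-0.08 -1.  ] mid [ 0.526 -0.174] len 0.162
side short_tube 0.65 [254. 236.  35.  30.] 534 med [0.522 0.182 0.04 ] zmax [0.026 0.046] ax [-0.98  0.22] mid [0.525 0.182] len 0.093
side slim_tube 0.74 [280. 223.  53.  25.] 399 med [0.497 0.108 0.026] zmax [0.017 0.031] ax [-0.97  0.24] mid [0.5   0.108] len 0.136
0.75
```

Run:
```python
import cv2,numpy as np
a=cv2.imread('pics/scene0.png');b=cv2.imread('pics/side0.png')
A=cv2.resize(a[160:210,135:215],None,fx=7,fy=7,interpolation=2)[:, :560]
B=cv2.resize(b[140:195,280:365],None,fx=6.5,fy=6.5,interpolation=2)
cv2.imwrite('pics/c1.png',A);cv2.imwrite('pics/c2.png',B)
```

```text
(no output)
```

View pics/c1.png

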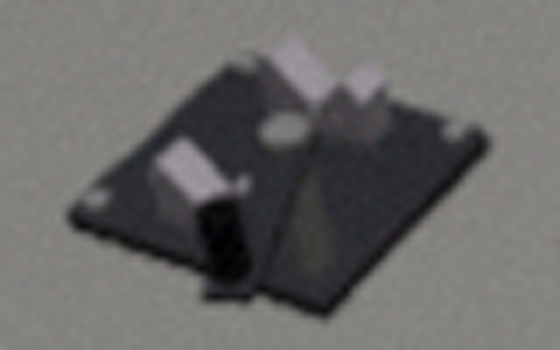

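View pics/c2.png

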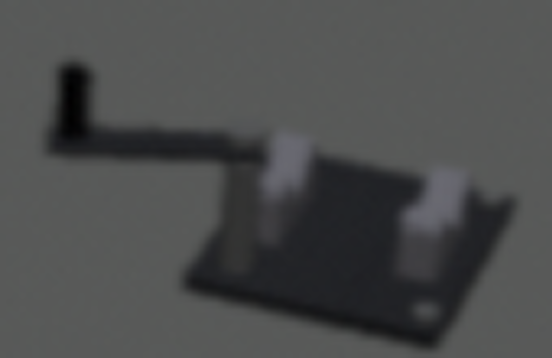

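Run:
```python
from h import *
for n in ['scene','side']:
    z=np.load(f'pics/{n}0.npz'); P=cloud(n,z['d']); 
    k=(np.hypot(P[...,0]-0.47,P[...,1]+.15)<0.14)&(z['d']>0); Q=P[k]
    for lo,hi in [(.006,.014),(.034,.044),(.06,.072),(.085,.1)]:
        S=Q[(Q[:,2]>lo)&(Q[:,2]<hi)]
        if len(S)<4: print(n,lo,len(S));continue
        r=cv2.minAreaRect((S[:,:2]*1000).astype(np.float32))
        print(n,lo,len(S),S.mean(0).round(3),r)
        # ascii/plot
    C=np.zeros((600,600,3),np.uint8)
    for q in Q:
        i=int((q[1]+.15)*2000+300);j=int((.47-q[0])*2000+300)
        h=q[2]
        col=(80,80,80) if h<.005 else (255,0,0) if h<.02 else (0,255,255) if h<.03 else (0,255,0) if h<.05 else (0,0,255)if h<.075 else (255,255,255)
        cv2.circle(C,(600-i,j),2,col,-1)
    cv2.imwrite(f'pics/top_{n}.png',C)
```

```text
scene 0.006 726 [ 0.46  -0.171  0.01 ] ((459.39306640625, -176.1857147216797), (122.46504974365234, 110.17879486083984), 89.98409271240234)
scene 0.034 84 [ 0.463 -0.169  0.038] ((457.954345703125, -161.08065795898438), (89.52391052246094, 71.29483795166016), 0.36253029108047485)
scene 0.06 150 [ 0.53  -0.116  0.068] ((529.0926513671875, -118.63215637207031), (86.88380432128906, 18.455265045166016), 21.333873748779297)
scene 0.085 40 [ 0.562 -0.105  0.094] ((560.8104248046875, -106.35041809082031), (12.615047454833984, 12.598909378051758), 30.16435432434082)
side 0.006 673 [ 0.449 -0.164  0.009] ((454.4107666015625, -173.30227661132812), (125.91770935058594, 109.0650863647461), 89.3809814453125)
side 0.034 73 [ 0.457 -0.163  0.037] ((455.7697448730469, -159.0221405029297), (72.63269805908203, 86.26931762695312), 88.75167846679688)
side 0.06 149 [ 0.522 -0.115  0.066] ((523.1655883789062, -115.33869934082031), (86.40771484375, 24.0705509185791), 21.461280822753906)
side 0.085 27 [ 0.556 -0.102  0.093] ((556.4381103515625, -101.64000701904297), (10.70969295501709, 14.409079551696777), 22.097105026245117)
```

```bash
cat >> h.py <<'E'
def plan(tgt,yaw,n,w,start=None):
    s=arm.observe(); p=np.array(s['position']);Rm=R.from_rotvec(s['ee_rot'])
    G=R.from_euler('z',yaw,degrees=True)*R.from_rotvec([np.pi,0,0])
    dr=(Rm.inv()*G).as_rotvec(); step=R.from_rotvec(dr/n); d=(np.array(tgt)-p)/n
    rows=[]
    for i in range(n):
        a=Rm.inv().apply(d); rows.append([np.round(a,4).tolist(),np.round(np.degrees(dr/n),2).tolist(),w]); Rm=Rm*step
    print('from',p.round(4),'yaw',R.from_rotvec(s['ee_rot']).as_matrix()[:2,0]); print(str(rows).replace(' ',''))
E
python3 -c "
from h import *
plan([0.37,-0.175,0.25],0,8,0.05)"
```

```text
from [ 0.2536 -0.5713  0.1904] yaw [0.91404193 0.40561971]
[[[0.0334,-0.0394,-0.0075],[0.0,-0.0,2.99],0.05],[[0.0313,-0.0411,-0.0075],[0.0,-0.0,2.99],0.05],[[0.0291,-0.0426,-0.0075],[0.0,-0.0,2.99],0.05],[[0.0268,-0.0441,-0.0075],[0.0,-0.0,2.99],0.05],[[0.0245,-0.0454,-0.0075],[0.0,-0.0,2.99],0.05],[[0.0221,-0.0467,-0.0075],[0.0,-0.0,2.99],0.05],[[0.0196,-0.0477,-0.0075],[0.0,-0.0,2.99],0.05],[[0.0171,-0.0487,-0.0075],[0.0,-0.0,2.99],0.05]]
```

View pics/top_scene.png

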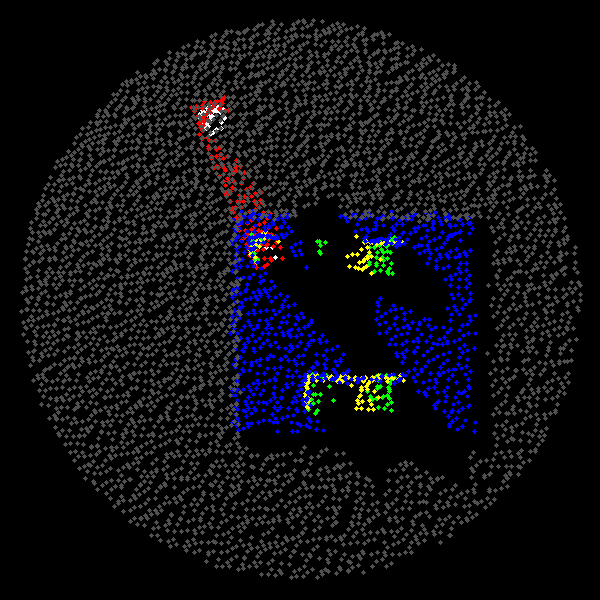

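```bash
python3 -m pendant '[[[0.033,-0.039,-0.0075],[0,0,3],0.05],[[0.031,-0.041,-0.0075],[0,0,3],0.05],[[0.029,-0.043,-0.0075],[0,0,3],0.05],[[0.027,-0.044,-0.0075],[0,0,3],0.05],[[0.0245,-0.045,-0.0075],[0,0,3],0.05],[[0.022,-0.047,-0.0075],[0,0,3],0.05],[[0.02,-0.048,-0.0075],[0,0,3],0.05],[[0.017,-0.049,-0.0075],[0,0,3],0.05],[[0,0,0],[0,0,0],0.05],[[0,0,0],[0,0,0],0.05]]' 30
python3 - <<'E'
from h import *
s,im,d=snap('wrist','w1'); np.savez('pics/w1',im=im,d=d,pos=s['position'],rot=s['ee_rot'])
P=cloud('wrist',d,s); k=(np.hypot(P[...,0]-0.47,P[...,1]+.15)<0.14)&(d>0); Q=P[k]
for lo,hi in [(.006,.014),(.036,.044),(.06,.072),(.085,.1)]:
    S=Q[(Q[:,2]>lo)&(Q[:,2]<hi)]
    if len(S)>4: print(lo,len(S),S.mean(0).round(4),cv2.minAreaRect((S[:,:2]*1000).astype(np.float32)),np.percentile(S,[1,99],axis=0).round(3).tolist())
C=np.zeros((600,600,3),np.uint8)
for q in Q:
    i=int((q[1]+.15)*2000+300);j=int((.47-q[0])*2000+300);h=q[2]
    col=(80,80,80) if h<.005 else (255,0,0) if h<.02 else (0,255,255) if h<.036 else (0,255,0) if h<.05 else (0,0,255)if h<.075 else (255,255,255)
    cv2.circle(C,(600-i,j),1,col,-1)
cv2.imwrite('pics/top_w1.png',C)
E
```

```text
clock: 2.0
position: [0.3696, -0.1756, 0.2504]
ee_rot: [3.141, -0.001, 0.0]
force: [0.3, -0.3, 0.6]
width: 0.544
0.006 9039 [ 0.455  -0.1774  0.0088] ((455.91400146484375, -175.2657928466797), (120.05694580078125, 109.27853393554688), 89.8064193725586) [[0.402, -0.234, 0.007], [0.509, -0.117, 0.012]]
0.036 362 [ 0.4591 -0.1738  0.0375] ((455.39306640625, -162.51234436035156), (82.9639892578125, 68.51761627197266), 0.6860955953598022) [[0.414, -0.196, 0.036], [0.497, -0.132, 0.042]]
0.06 937 [ 0.5138 -0.1232  0.067 ] ((510.2124328613281, -124.57006072998047), (55.774539947509766, 17.910560607910156), 21.264846801757812) [[0.484, -0.14, 0.064], [0.533, -0.108, 0.072]]
```

View pics/w1.png

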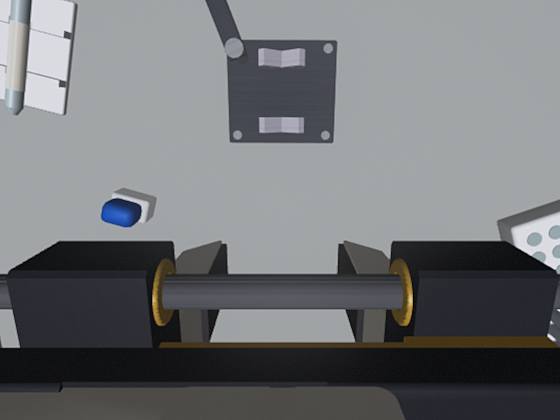

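View pics/top_w1.png

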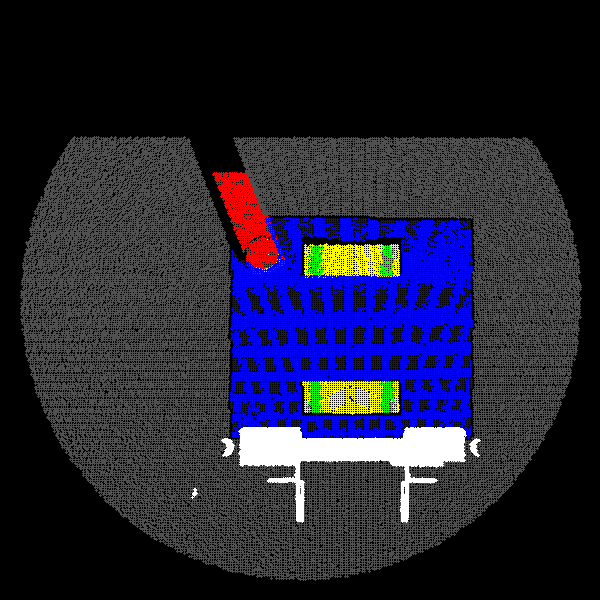

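```bash
python3 -c "
from h import *
plan([0.458,0.274,0.23],-15,9,0.05)"
```

```text
from [ 0.3694 -0.176   0.2502] yaw [ 0.99999776 -0.00209942]
[[[0.0097,-0.05,0.0022],[0.0,0.0,1.65],0.05],[[0.0083,-0.0503,0.0022],[0.0,0.0,1.65],0.05],[[0.0068,-0.0505,0.0022],[0.0,0.0,1.65],0.05],[[0.0054,-0.0507,0.0022],[0.0,0.0,1.65],0.05],[[0.0039,-0.0508,0.0022],[0.0,0.0,1.65],0.05],[[0.0024,-0.0509,0.0022],[0.0,0.0,1.65],0.05],[[0.001,-0.051,0.0022],[0.0,0.0,1.65],0.05],[[-0.0005,-0.051,0.0022],[0.0,0.0,1.65],0.05],[[-0.002,-0.0509,0.0022],[0.0,0.0,1.65],0.05]]
```

```bash
python3 -m pendant '[[[0.01,-0.05,0.002],[0,0,1.65],0.05],[[0.008,-0.05,0.002],[0,0,1.65],0.05],[[0.007,-0.05,0.002],[0,0,1.65],0.05],[[0.0055,-0.051,0.002],[0,0,1.65],0.05],[[0.004,-0.051,0.002],[0,0,1.65],0.05],[[0.0025,-0.051,0.002],[0,0,1.65],0.05],[[0.001,-0.051,0.002],[0,0,1.65],0.05],[[0,-0.051,0.002],[0,0,1.65],0.05],[[-0.002,-0.051,0.002],[0,0,1.65],0.05],[[0,0,0],[0,0,0],0.05]]'
python3 -m pendant '[[[0,0,0],[0,0,0],0.05]]'
python3 - <<'E'
from h import *
s,im,d=snap('wrist','w2'); np.savez('pics/w2',im=im,d=d,pos=s['position'],rot=s['ee_rot'])
P=cloud('wrist',d,s)
for m in arm.masks_of('wrist','tube'):
    k=m['pixels']&(d>0);Q=P[k]; print(m['conf'],m['rect'],np.median(Q,0),np.percentile(Q[:,2],[1,50,99]))
    S=Q[Q[:,2]>.031]
    if len(S)>20: print(cv2.minAreaRect((S[:,:2]*1000).astype(np.float32)))
    T=Q[Q[:,2]>.043]
    if len(T)>20: print('crest',cv2.fitLine(T[:,:2].astype(np.float32),cv2.DIST_HUBER,0,.01,.01).ravel())
E
```

```text
clock: 3.3
position: [0.459, 0.2777, 0.2313]
ee_rot: [-3.114, 0.404, 0.003]
force: [-0.4, -1.0, -0.1]
width: 0.545
clock: 3.42
position: [0.4595, 0.2733, 0.2316]
ee_rot: [3.113, -0.41, -0.001]
force: [0.4, -0.3, -0.1]
width: 0.547
0.73 [282.5, 285.4, 110.3, 56.8] [0.34323709 0.26317668 0.02220722] [0.01159027 0.02220722 0.02973317]
0.6 [285.4, 86.0, 33.5, 155.3] [0.54571747 0.24519385 0.04302642] [0.00677484 0.04302642 0.04661164]
((539.6104736328125, 246.48635864257812), (31.045467376708984, 144.05946350097656), 75.68242645263672)
crest [ 0.96883565 -0.24770431  0.54736835  0.24453066]
0.6 [127.6, 128.1, 122.6, 97.7] [0.54590195 0.41577336 0.02725867] [0.01452537 0.02725867 0.03109448]
((559.323486328125, 431.304443359375), (92.97564697265625, 10.47441577911377), 33.87202072143555)
```

View pics/w2.png

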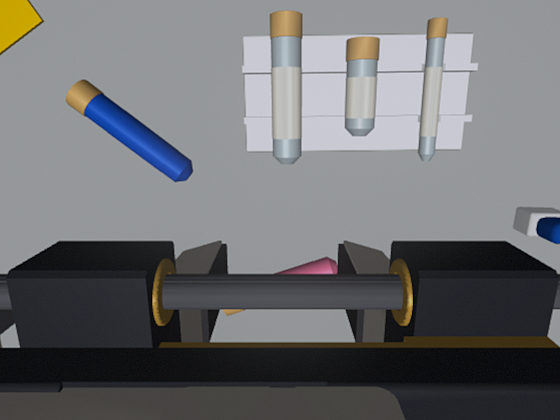

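```bash
python3 -c "
from h import *
plan([0.5397,0.2465,0.10],-14.3,4,0.05)"
```

```text
from [0.4595 0.2729 0.2321] yaw [ 0.96561682 -0.25996946]
[[[0.0211,0.0011,0.033],[0.02,-0.0,-0.19],0.05],[[0.0211,0.0012,0.033],[0.02,-0.0,-0.19],0.05],[[0.0211,0.0013,0.033],[0.02,-0.0,-0.19],0.05],[[0.0211,0.0014,0.033],[0.02,-0.0,-0.19],0.05]]
```

```bash
python3 -m pendant '[[[0.021,0.0011,0.033],[0,0,-0.2],0.05],[[0.021,0.0012,0.033],[0,0,-0.2],0.05],[[0.021,0.0013,0.033],[0,0,-0.2],0.05],[[0.021,0.0014,0.033],[0,0,-0.2],0.05],[[0,0,0],[0,0,0],0.05],[[0,0,0],[0,0,0],0.05],[[0,0,0],[0,0,0],0.05]]'
python3 -c "
from h import *
plan([0.5397,0.2465,0.013],-14.3,5,0.05)
s,im,d=snap('side','s2');s,im,d=snap('wrist','w3')"
```

```text
clock: 4.4
position: [0.539, 0.2497, 0.1021]
ee_rot: [-3.117, 0.385, -0.003]
force: [0.3, -0.6, 0.7]
width: 0.539
from [0.539  0.2497 0.1021] yaw [ 0.96994306 -0.24332564]
[[[0.0003,0.0006,0.0178],[-0.02,-0.02,0.04],0.05],[[0.0003,0.0006,0.0178],[-0.02,-0.02,0.04],0.05],[[0.0003,0.0006,0.0178],[-0.02,-0.02,0.04],0.05],[[0.0003,0.0006,0.0178],[-0.02,-0.02,0.04],0.05],[[0.0003,0.0006,0.0178],[-0.02,-0.02,0.04],0.05]]
```

View pics/w3.png

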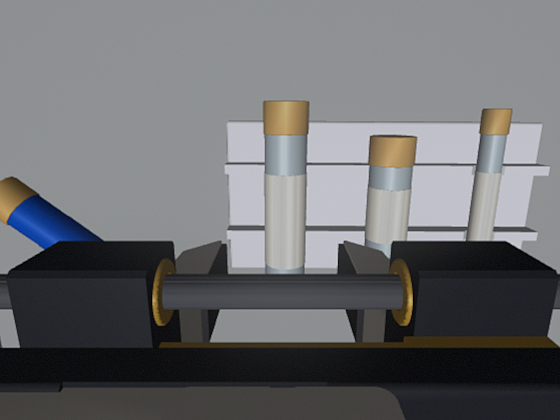

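```bash
python3 -m pendant '[[[0.0003,0.0007,0.0175],[0,0,0],0.05],[[0.0003,0.0007,0.0175],[0,0,0],0.05],[[0.0003,0.0007,0.0175],[0,0,0],0.05],[[0,0.0006,0.0125],[0,0,0],0.05],[[0,0,0],[0,0,0],0.05],[[0,0,0],[0,0,0],0.05],[[0,0,0],[0,0,0],0.05]]'
python3 -c "
from h import *
plan([0.5397,0.2465,0.013],-14.3,1,0.05)"
```

```text
clock: 5.38
position: [0.5395, 0.2464, 0.036]
ee_rot: [-3.117, 0.386, -0.002]
force: [-0.9, 0.1, 0.5]
width: 0.543
from [0.5395 0.2464 0.036 ] yaw [ 0.96979588 -0.24391636]
[[[0.0001,-0.0001,0.023],[-0.05,-0.05,0.18],0.05]]
```

```bash
python3 -m pendant '[[[0,0,0.012],[0,0,0.2],0.05],[[0,0,0.011],[0,0,0],0.05],[[0,0,0],[0,0,0],0.05],[[0,0,0],[0,0,0],0.025],[[0,0,0],[0,0,0],0.02],[[0,0,0],[0,0,0],0.015],[[0,0,0],[0,0,0],0.015],[[0,0,0],[0,0,0],0.015],[[0,0,0],[0,0,0],0.015]]' 25
python3 -c "
from h import *
print(arm.observe())
s,im,d=snap('side','s3')"
```

```text
clock: 6.5
position: [0.5391, 0.2461, 0.0124]
ee_rot: [3.117, -0.391, 0.0]
force: [0.7, -0.3, -0.5]
width: 0.165
{'clock': 6.5, 'joints': array([-0.21406297,  0.62540594, -0.44126769,  1.80561392,  0.35955218,
        0.79054687, -2.65893829]), 'dq': array([ 1.02497509e-03,  2.68871348e-03,  4.46176223e-05, -1.38481805e-05,
        1.63938597e-03, -2.55560518e-03, -9.00899182e-04]), 'joint_efforts': array([ 2.80777342e-03, -6.98327923e+01, -7.63714224e+00, -2.32224691e+01,
        5.11285057e-02, -6.82139047e-02,  8.68998927e-05]), 'position': array([0.53907153, 0.24606703, 0.01235141]), 'ee_rot': array([ 3.11708228e+00, -3.91476578e-01,  7.98818127e-05]), 'force': array([ 0.68666737, -0.28143985, -0.48452103]), 'ft_torque': array([0.09932636, 0.02067472, 0.02024417]), 'width': 0.16457958623906888}
```

```bash
python3 -c "
from h import *
s,im,d=snap('wrist','w4')
s,im,d=snap('scene','sc4')
a=cv2.imread('pics/s3.png')[190:300,180:340];b=im[190:300,200:360,::-1]
cv2.imwrite('pics/z.png',cv2.resize(np.hstack([a,b]),None,fx=2.4,fy=2.4))"
```

```text
(no output)
```

View pics/z.png

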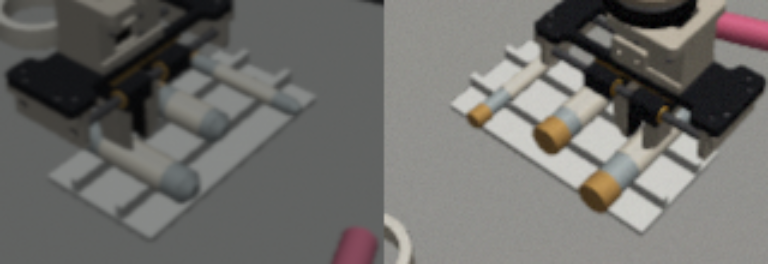

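View pics/w4.png

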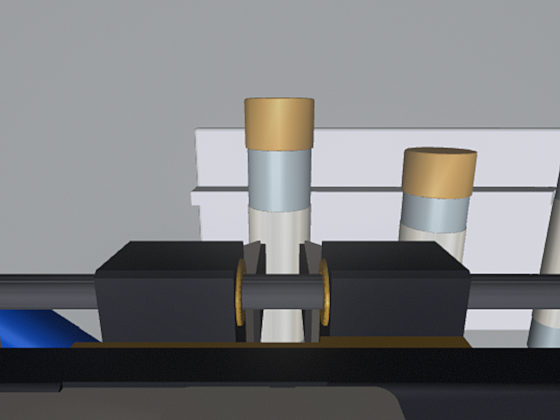

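Run:
```python
from h import *
s,im,d=snap('wrist','w5');P=cloud('wrist',d,s)
for c in (270,280,290): print([P[r,c].round(3).tolist() for r in (110,140,170,200,230,250)])
for r in (240,255,262,310,330): print(r,[(c,P[r,c].round(3).tolist()) for c in (250,258,266,280,300,312)])
print(s['width'],s['position'])
for n in ['side','scene']:
    s,im,d=snap(n,n+'5');P=cloud(n,d)
    for m in arm.masks_of(n,'tube'):
        Q=P[m['pixels']&(d>0)]; print(n,m['conf'],m['rect'],np.median(Q,0).round(3),np.percentile(Q[:,2],98).round(3))
```

```text
[[0.605, 0.234, 0.045], [0.593, 0.237, 0.046], [0.581, 0.241, 0.045], [0.567, 0.244, 0.045], [0.554, 0.248, 0.045], [0.544, 0.25, 0.044]]
[[0.604, 0.23, 0.046], [0.592, 0.233, 0.047], [0.579, 0.236, 0.045], [0.566, 0.24, 0.044], [0.553, 0.243, 0.045], [0.544, 0.246, 0.045]]
[[0.603, 0.226, 0.045], [0.591, 0.229, 0.044], [0.578, 0.232, 0.045], [0.565, 0.235, 0.044], [0.552, 0.239, 0.044], [0.542, 0.241, 0.044]]
240 [(250, [0.549, 0.259, 0.036]), (258, [0.551, 0.254, 0.046]), (266, [0.55, 0.251, 0.045]), (280, [0.548, 0.244, 0.045]), (300, [0.545, 0.236, 0.041]), (312, [0.53, 0.231, 0.006])]
255 [(250, [0.552, 0.256, 0.066]), (258, [0.552, 0.252, 0.067]), (266, [0.542, 0.253, 0.043]), (280, [0.541, 0.246, 0.045]), (300, [0.543, 0.237, 0.056]), (312, [0.546, 0.232, 0.065])]
262 [(250, [0.552, 0.255, 0.074]), (258, [0.55, 0.253, 0.069]), (266, [0.541, 0.253, 0.048]), (280, [0.538, 0.247, 0.045]), (300, [0.541, 0.237, 0.058]), (312, [0.546, 0.232, 0.073])]
310 [(250, [0.549, 0.253, 0.103]), (258, [0.543, 0.253, 0.094]), (266, [0.515, 0.26, 0.044]), (280, [0.514, 0.253, 0.046]), (300, [0.509, 0.244, 0.041]), (312, [0.539, 0.236, 0.094])]
330 [(250, [0.544, 0.255, 0.106]), (258, [0.536, 0.255, 0.094]), (266, [0.505, 0.263, 0.045]), (280, [0.504, 0.256, 0.046]), (300, [0.499, 0.247, 0.042]), (312, [0.533, 0.237, 0.096])]
0.1644484237658491 [0.53907204 0.24608071 0.01229835]
side 0.94 [318.2, 317.8, 35.5, 64.6] [0.325 0.333 0.027] 0.031
side 0.85 [270.2, 402.4, 100.2, 35.1] [0.33  0.509 0.027] 0.031
side 0.83 [186.9, 322.8, 82.2, 35.9] [0.541 0.427 0.025] 0.031
side 0.7 [238.8, 256.6, 48.8, 35.5] [0.512 0.262 0.039] 0.06
scene 0.94 [364.4, 206.1, 54.6, 21.9] [0.34  0.316 0.026] 0.032
scene 0.9 [445.1, 234.2, 49.0, 48.3] [0.356 0.512 0.026] 0.032
scene 0.86 [382.6, 288.2, 32.9, 62.3] [0.558 0.422 0.028] 0.032
scene 0.83 [303.2, 257.4, 47.2, 38.0] [0.58  0.241 0.042] 0.048
```

```bash
python3 -m pendant '[[[0,0,0],[0,0,0],0.01],[[0,0,0],[0,0,0],0.01]]' 25; python3 -m pendant '[[[0,0,0],[0,0,0],0.0],[[0,0,0],[0,0,0],0.0]]' 25
python3 - <<'E'
from h import *
s,im,d=snap('wrist','w6')
cv2.imwrite('pics/w6c.png',cv2.resize(im[60:350,200:370,::-1],None,fx=2,fy=2))
E
```

```text
clock: 7.15
position: [0.5391, 0.2461, 0.0123]
ee_rot: [3.117, -0.392, 0.0]
force: [0.2, -0.1, 0.4]
width: 0.111
clock: 7.4
position: [0.539, 0.2461, 0.0123]
ee_rot: [3.117, -0.391, -0.0]
force: [-0.0, 1.0, -0.1]
width: -0.0
```

View pics/w6c.png

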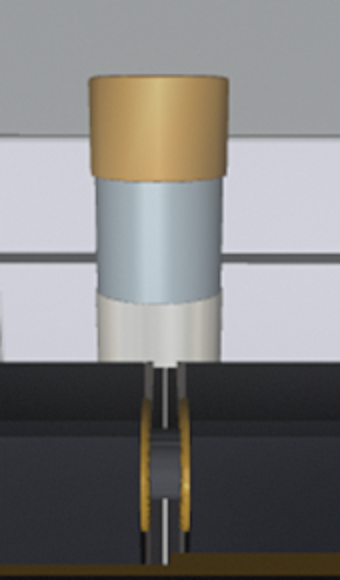

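```bash
python3 - <<'E'
from h import *
z=np.load('pics/w2.npz'); s={'position':z['pos'],'ee_rot':z['rot']}; d=z['d']
P=cloud('wrist',d,s); L=R.from_rotvec(s['ee_rot']).inv().apply((P-s['position']).reshape(-1,3)).reshape(P.shape)
for r in (236,240,244,250,260,270,300,330): print(r,[(c,(L[r,c]*1000).round().tolist()) for c in (100,180,210,222,345,355)])
k=(L[...,2]>-.12)&(L[...,2]<.01)&(d>0); print(k.sum(), (L[k].max(0)*1000).round(), (L[k].min(0)*1000).round())
v,u=np.where(k&(L[...,2]>-.06)); print(v.min() if len(v) else None)
E
python3 - <<'E'
import cv2,numpy as np
a=cv2.imread('pics/side5.png')[190:300,180:340];b=cv2.imread('pics/s2.png')[150:300,150:340]
cv2.imwrite('pics/z2.png',cv2.resize(a,None,fx=4.5,fy=4.5,interpolation=2));cv2.imwrite('pics/z3.png',cv2.resize(b,None,fx=3.8,fy=3.8,interpolation=2))
E
```

```text
236 [(100, [-80.0, -219.0, 233.0]), (180, [-81.0, -123.0, 234.0]), (210, [-80.0, -87.0, 233.0]), (222, [-81.0, -72.0, 234.0]), (345, [-81.0, 76.0, 234.0]), (355, [-80.0, 88.0, 233.0])]
240 [(100, [35.0, -45.0, -105.0]), (180, [-85.0, -123.0, 232.0]), (210, [-85.0, -87.0, 232.0]), (222, [-86.0, -73.0, 235.0]), (345, [11.0, 28.0, -36.0]), (355, [-85.0, 88.0, 233.0])]
244 [(100, [35.0, -44.0, -109.0]), (180, [-90.0, -123.0, 231.0]), (210, [11.0, -31.0, -41.0]), (222, [9.0, -26.0, -37.0]), (345, [9.0, 28.0, -38.0]), (355, [10.0, 32.0, -40.0])]
250 [(100, [36.0, -41.0, -114.0]), (180, [-98.0, -124.0, 233.0]), (210, [10.0, -30.0, -48.0]), (222, [9.0, -25.0, -44.0]), (345, [9.0, 27.0, -43.0]), (355, [10.0, 31.0, -48.0])]
260 [(100, [36.0, -38.0, -119.0]), (180, [10.0, -39.0, -58.0]), (210, [10.0, -28.0, -59.0]), (222, [7.0, -25.0, -50.0]), (345, [8.0, 25.0, -54.0]), (355, [11.0, 28.0, -60.0])]
270 [(100, [36.0, -36.0, -125.0]), (180, [10.0, -37.0, -67.0]), (210, [9.0, -27.0, -65.0]), (222, [3.0, -25.0, -50.0]), (345, [5.0, 25.0, -56.0]), (355, [9.0, 27.0, -65.0])]
300 [(100, [30.0, -36.0, -125.0]), (180, [26.0, -22.0, -119.0]), (210, [26.0, -16.0, -119.0]), (222, [26.0, -13.0, -118.0]), (345, [26.0, 14.0, -119.0]), (355, [26.0, 16.0, -118.0])]
330 [(100, [22.0, -38.0, -125.0]), (180, [10.0, -27.0, -106.0]), (210, [-7.0, -25.0, -79.0]), (222, [-208.0, -77.0, 233.0]), (345, [-209.0, 82.0, 234.0]), (355, [-7.0, 25.0, -80.0])]
22040 [ 36.  63. -34.] [ -11.  -79. -120.]
240
```

View pics/z2.png

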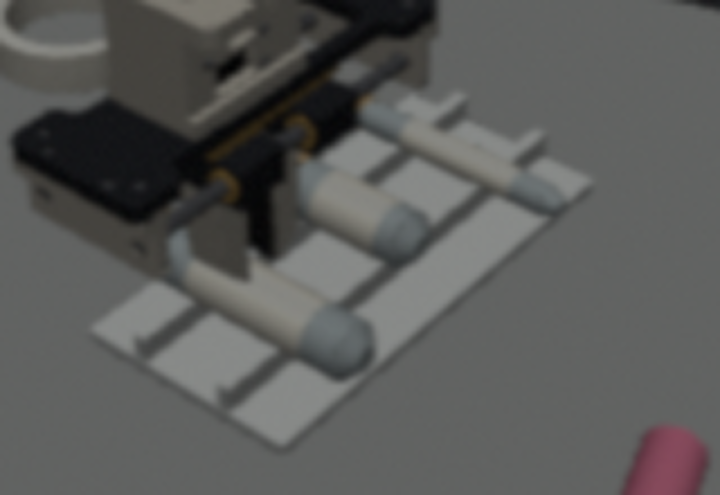

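View pics/z3.png

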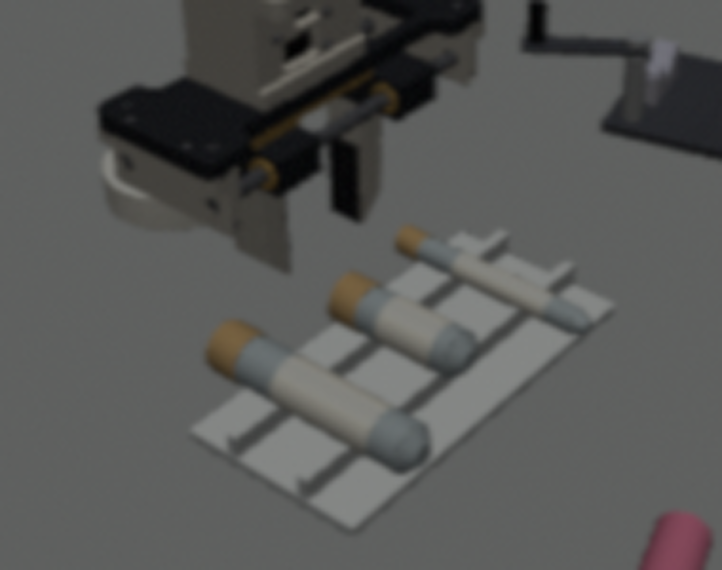

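Run:
```python
from h import *
print(arm.hold_point_z,[a for a in dir(arm) if a[0]!='_'])
s,im,d=snap('wrist','w7')
P=cloud('wrist',d,s); L=R.from_rotvec(s['ee_rot']).inv().apply((P-s['position']).reshape(-1,3)).reshape(P.shape)
for r in (225,232,236,240,244,250,260,270): print(r,[(c,(L[r,c]*1000).round().tolist()) for c in (240,260,272,278,283,290,300)])
print(s['position'],s['force'])
```

```text
0.0188 ['PlanningError', 'camera_params', 'get_image', 'hold_point_z', 'look_for', 'masks_of', 'observe', 'sign_off']
225 [(240, [5.0, -23.0, 5.0]), (260, [15.0, -10.0, -29.0]), (272, [17.0, -4.0, -33.0]), (278, [17.0, -2.0, -34.0]), (283, [16.0, 1.0, -32.0]), (290, [16.0, 4.0, -31.0]), (300, [16.0, 8.0, -30.0])]
232 [(240, [1.0, -23.0, 5.0]), (260, [12.0, -10.0, -29.0]), (272, [13.0, -4.0, -32.0]), (278, [13.0, -2.0, -33.0]), (283, [14.0, 1.0, -34.0]), (290, [13.0, 4.0, -32.0]), (300, [12.0, 9.0, -29.0])]
236 [(240, [-2.0, -23.0, 6.0]), (260, [10.0, -10.0, -30.0]), (272, [12.0, -4.0, -34.0]), (278, [11.0, -2.0, -33.0]), (283, [11.0, 1.0, -32.0]), (290, [11.0, 4.0, -33.0]), (300, [10.0, 9.0, -29.0])]
240 [(240, [35.0, -10.0, -105.0]), (260, [35.0, -5.0, -105.0]), (272, [36.0, -2.0, -107.0]), (278, [10.0, -2.0, -33.0]), (283, [9.0, 1.0, -32.0]), (290, [11.0, 4.0, -36.0]), (300, [36.0, 5.0, -106.0])]
244 [(240, [35.0, -10.0, -108.0]), (260, [35.0, -5.0, -109.0]), (272, [35.0, -2.0, -109.0]), (278, [9.0, -2.0, -36.0]), (283, [9.0, 1.0, -36.0]), (290, [10.0, 4.0, -41.0]), (300, [36.0, 5.0, -109.0])]
250 [(240, [36.0, -9.0, -113.0]), (260, [36.0, -5.0, -113.0]), (272, [34.0, -2.0, -109.0]), (278, [9.0, -1.0, -43.0]), (283, [8.0, 1.0, -41.0]), (290, [10.0, 4.0, -48.0]), (300, [36.0, 4.0, -114.0])]
260 [(240, [36.0, -9.0, -119.0]), (260, [35.0, -4.0, -119.0]), (272, [34.0, -2.0, -115.0]), (278, [9.0, -1.0, -55.0]), (283, [3.0, 1.0, -42.0]), (290, [33.0, 2.0, -114.0]), (300, [36.0, 4.0, -119.0])]
270 [(240, [36.0, -8.0, -124.0]), (260, [36.0, -4.0, -125.0]), (272, [33.0, -2.0, -118.0]), (278, [10.0, -1.0, -66.0]), (283, [-1.0, 1.0, -43.0]), (290, [33.0, 2.0, -118.0]), (300, [35.0, 4.0, -124.0])]
[0.53906514 0.24608229 0.01230112] [ 0.53562279  0.62537644 -0.64268222]
```

The fingers closed fully just above the tube. The wrist depth puts the real fingertips about 35 mm behind the reported TCP (tool z ≈ -35), and the tube hasn't moved. I'll allow for this offset and grasp again, so the reported TCP z needs to be about -0.022.

```bash
python3 -m pendant '[[[0,0,-0.012],[0,0,0],0.0],[[0,0,0],[0,0,0],0.05],[[0,0,0],[0,0,0],0.05],[[0,0,0],[0,0,0],0.05],[[0,0,0],[0,0,0],0.05],[[0,0,0.012],[0,0,0],0.05],[[0,0,0.012],[0,0,0],0.05],[[0,0,0],[0,0,0],0.05]]' 25
python3 - <<'E'
from h import *
s,im,d=snap('wrist','w8');print(s['joints'])
plan([0.5393,0.2465,0],-14.3,1,.05)
E
```

```text
clock: 8.5
position: [0.538, 0.2455, -0.0013]
ee_rot: [3.116, -0.391, -0.004]
force: [-0.8, -0.6, 0.5]
width: 0.548
[-0.22453008  0.64197593 -0.42637581  1.81514655  0.36510344  0.76567243
 -2.66358216]
from [ 0.5384  0.2458 -0.0006] yaw [ 0.96898857 -0.24710213]
[[[0.0007,-0.0009,-0.0006],[0.07,0.07,-0.01],0.05]]
```

View pics/w8.png

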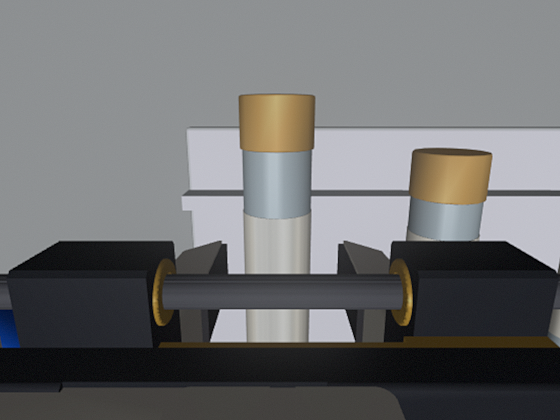

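```bash
python3 -m pendant '[[[0.0005,-0.0008,0.011],[0,0,0],0.05],[[0,0,0.01],[0,0,0],0.05],[[0,0,0],[0,0,0],0.05],[[0,0,0],[0,0,0],0.05]]' 25
python3 -m pendant '[[[0,0,0],[0,0,0],0.03],[[0,0,0],[0,0,0],0.02],[[0,0,0],[0,0,0],0.015],[[0,0,0],[0,0,0],0.01],[[0,0,0],[0,0,0],0.005],[[0,0,0],[0,0,0],0.005]]' 25
python3 -c "
from h import *
s,im,d=snap('wrist','w9');print(s['joints'])"
```

```text
clock: 9.05
position: [0.5397, 0.2468, -0.0207]
ee_rot: [3.117, -0.391, -0.0]
force: [-0.6, 0.6, -0.6]
width: 0.548
clock: 9.8
position: [0.54, 0.2474, -0.0204]
ee_rot: [-3.116, 0.391, -0.001]
force: [-0.4, 2.9, 2.6]
width: 0.318
[-0.24021026  0.66751439 -0.40581967  1.82373669  0.37653353  0.72591133
 -2.67334518]
```

View pics/w9.png

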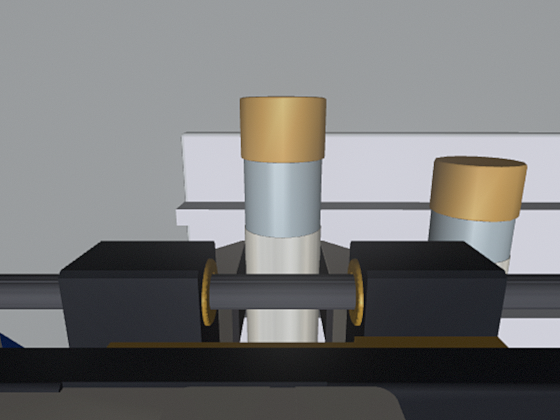

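```bash
python3 -m pendant '[[[0,0,-0.02],[0,0,0],0.005],[[0,0,-0.04],[0,0,0],0.005],[[0,0,-0.04],[0,0,0],0.005],[[0,0,-0.04],[0,0,0],0.005],[[0,0,0],[0,0,0],0.005]]' 30
python3 -c "
from h import *
s,im,d=snap('wrist','w10');print(s['joints'],s['width'],s['force'])
plan([0.456,-0.1755,0.12],0,10,0.005)"
```

```text
clock: 10.48
position: [0.5411, 0.247, 0.1221]
ee_rot: [-3.115, 0.392, -0.006]
force: [-0.0, -0.3, -1.3]
width: 0.316
[-0.18258822  0.49640552 -0.48051043  1.70660588  0.26638707  0.99971174
 -2.57928591] 0.3158703574869475 [-0.01468341 -0.31386014 -1.30774524]
from [0.5401 0.2461 0.1201] yaw [ 0.96875692 -0.24800788]
[[[0.0023,0.0429,0.0],[0.0,-0.01,-1.44],0.005],[[0.0012,0.043,0.0],[0.0,-0.01,-1.44],0.005],[[0.0002,0.043,0.0],[0.0,-0.01,-1.44],0.005],[[-0.0009,0.043,0.0],[0.0,-0.01,-1.44],0.005],[[-0.002,0.0429,0.0],[0.0,-0.01,-1.44],0.005],[[-0.0031,0.0429,0.0],[0.0,-0.01,-1.44],0.005],[[-0.0042,0.0428,0.0],[0.0,-0.01,-1.44],0.005],[[-0.0052,0.0427,0.0],[0.0,-0.01,-1.44],0.005],[[-0.0063,0.0425,0.0],[0.0,-0.01,-1.44],0.005],[[-0.0074,0.0424,0.0],[0.0,-0.01,-1.44],0.005]]
```

View pics/w10.png

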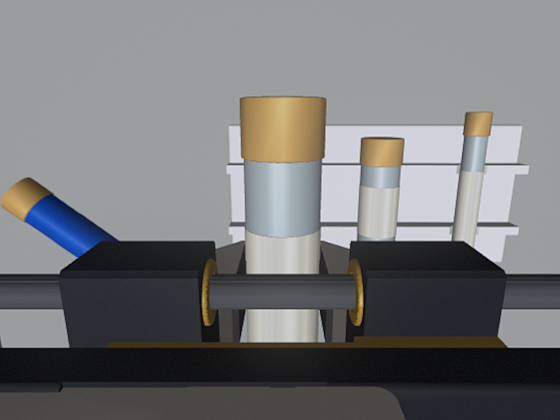

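The tube is held. It fills columns 240–326 with the cap at the top, and both bystanders are still in the tray. Now I'll move over to the V-block.

```bash
python3 -m pendant '[[[0.002,0.043,0],[0,0,-1.44],0.005],[[0.001,0.043,0],[0,0,-1.44],0.005],[[0,0.043,0],[0,0,-1.44],0.005],[[-0.001,0.043,0],[0,0,-1.44],0.005],[[-0.002,0.043,0],[0,0,-1.44],0.005],[[-0.003,0.043,0],[0,0,-1.44],0.005],[[-0.004,0.043,0],[0,0,-1.44],0.005],[[-0.005,0.043,0],[0,0,-1.44],0.005],[[-0.006,0.0425,0],[0,0,-1.44],0.005],[[-0.007,0.042,0],[0,0,-1.44],0.005]]'
python3 -m pendant '[[[0,0,0],[0,0,0],0.005],[[0,0,0],[0,0,0],0.005]]'
python3 - <<'E'
from h import *
s,im,d=snap('wrist','w11');print(s['joints'],s['width'])
P=cloud('wrist',d,s);L=R.from_rotvec(s['ee_rot']).inv().apply((P-s['position']).reshape(-1,3)).reshape(P.shape)
for m in arm.masks_of('wrist','tube')[:2]:
    k=m['pixels']&(d>0)&(L[...,2]>-.08)&(L[...,2]<0); Q=L[k]; print(m['conf'],m['rect'],len(Q),(np.percentile(Q,[1,50,99],axis=0)*1000).round(1).tolist())
    for c in (278,283,288): print([(L[r,c]*1000).round(1).tolist() for r in range(100,241,20)])
# held-tube crest from full cloud
k=(L[...,2]>-.075)&(L[...,2]<-.02)&(abs(L[...,1])<.025)&(L[...,0]>.015)&(d>0);Q=L[k]
print('front x',np.percentile(Q[:,0],[99,99.9]),'z crest',np.percentile(Q[:,2],[1,3]),'ymid body/cap',[ (np.percentile(Q[(Q[:,0]>a)&(Q[:,0]<b),1],[2,98])*1000).round(1).tolist() for a,b in((.02,.03),(.03,.04),(.04,.05),(.056,.07))])
snap('scene','sc11');snap('side','sd11')
plan([0.456,-0.1755,0.06],0,2,0.005)
E
```

```text
clock: 11.78
position: [0.4542, -0.1767, 0.1178]
ee_rot: [-3.141, -0.003, 0.005]
force: [-0.1, -0.1, -0.9]
width: 0.317
clock: 12.02
position: [0.4553, -0.1748, 0.1183]
ee_rot: [-3.141, -0.001, 0.003]
force: [-0.6, 0.7, -1.1]
width: 0.319
[ 0.63525259  0.34023712 -0.47523967  1.95920455  0.19711851  0.88938587
 -1.51181975] 0.3187596017248236
0.92 [282.2, 217.9, 81.3, 246.7] 16353 [[-22.0, -14.4, -66.8], [36.9, 0.4, -63.9], [70.6, 14.9, -54.2]]
[[69.7, -1.2, -66.3], [63.3, -1.3, -66.5], [56.8, -1.3, -65.7], [50.1, -1.3, -66.1], [43.1, -1.3, -65.8], [35.9, -1.4, -65.7], [28.3, -1.4, -64.7], [21.5, -1.4, -66.9]]
[[69.7, 0.4, -68.0], [63.3, 0.4, -65.2], [56.8, 0.4, -66.7], [49.9, 0.4, -65.2], [43.0, 0.4, -65.2], [35.8, 0.4, -64.9], [28.3, 0.4, -64.5], [21.5, 0.4, -66.8]]
[[69.7, 2.0, -66.6], [63.3, 2.1, -66.6], [56.8, 2.1, -66.8], [50.1, 2.1, -66.6], [42.8, 2.2, -64.5], [35.8, 2.2, -64.9], [28.6, 2.2, -65.6], [20.5, 2.2, -64.0]]
front x [0.07069772 0.07113884] z crest [-0.06684882 -0.06647492] ymid body/cap [[-13.8, 14.2], [-13.5, 14.0], [-13.6, 14.1], [-14.4, 15.1]]
from [ 0.4564 -0.1741  0.1191] yaw [0.99999408 0.00340433]
[[[-0.0002,0.0007,0.0295],[-0.01,0.01,0.1],0.005],[[-0.0002,0.0007,0.0295],[-0.01,0.01,0.1],0.005]]
```

View pics/w11.png

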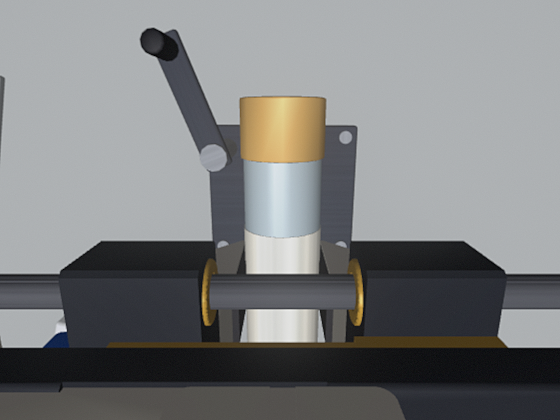

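View pics/sd11.png

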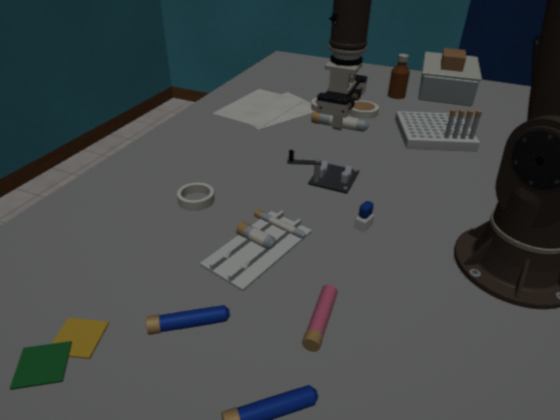

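```bash
python3 -m pendant '[[[0.0005,0.0005,0.03],[0,0,0.1],0.005],[[0.0005,0.0005,0.03],[0,0,0.1],0.005],[[0.0005,0,0.03],[0,0,0],0.005],[[0,0,0.016],[0,0,0],0.005],[[0,0,0],[0,0,0],0.005],[[0,0,0],[0,0,0],0.005],[[0,0,0],[0,0,0],0.005]]'
python3 - <<'E'
from h import *
print(arm.observe()['force'])
plan([0.458,-0.1752,-0.0075],0,2,0.005)
for n in ('scene','side'):
    s,im,d=snap(n,n+'12')
a=cv2.imread('pics/scene12.png')[130:230,110:240];b=cv2.imread('pics/side12.png')[110:210,270:400]
cv2.imwrite('pics/z12.png',cv2.resize(np.hstack([a,b]),None,fx=3,fy=3,interpolation=2))
E
```

```text
clock: 13.1
position: [0.4586, -0.1765, 0.0143]
ee_rot: [3.141, -0.003, 0.003]
force: [0.4, 0.1, -0.6]
width: 0.322
[ 0.3584411   0.13556263 -0.62802465]
from [ 0.4586 -0.1765  0.0143] yaw [ 0.99999621 -0.00216205]
[[[-0.0003,-0.0007,0.0109],[0.02,-0.05,-0.06],0.005],[[-0.0003,-0.0007,0.0109],[0.02,-0.05,-0.06],0.005]]
```

View pics/z12.png

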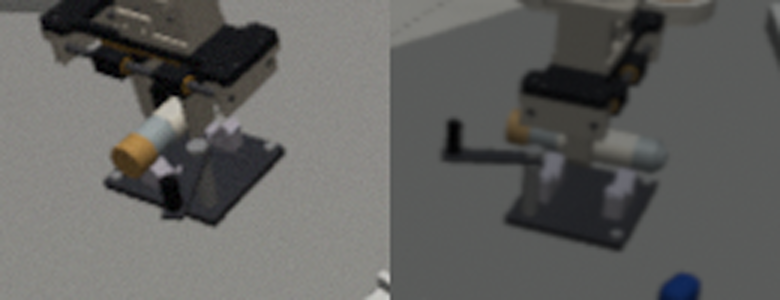

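The tube is above the V and lined up with both notches. I'll lower it in steps and watch the force.

```bash
python3 -m pendant '[[[-0.0003,-0.0012,0.009],[0,0,0],0.005],[[0,0,0.009],[0,0,0],0.005],[[0,0,0],[0,0,0],0.005],[[0,0,0],[0,0,0],0.005]]'
python3 -m pendant '[[[0,0,0.003],[0,0,0],0.005],[[0,0,0],[0,0,0],0.005],[[0,0,0],[0,0,0],0.005]]'
```

```text
clock: 13.7
position: [0.4575, -0.175, -0.0048]
ee_rot: [-3.141, 0.003, 0.001]
force: [-0.5, 0.6, -0.5]
width: 0.318
clock: 14.08
position: [0.4575, -0.1751, -0.0076]
ee_rot: [3.142, -0.003, 0.0]
force: [0.7, -0.6, 0.7]
width: 0.32
```

```bash
python3 -m pendant '[[[0,0,0.001],[0,0,0],0.005],[[0,0,0.001],[0,0,0],0.005],[[0,0,0],[0,0,0],0.005]]'
python3 - <<'E'
from h import *
s,im,d=snap('wrist','w13');P=cloud('wrist',d,s)
print([P[r,283].round(4).tolist() for r in (110,140,180,220)])
s,im,d=snap('side','sd13')
cv2.imwrite('pics/z13.png',cv2.resize(im[110:210,270:400,::-1],None,fx=5,fy=5,interpolation=2))
E
```

```text
clock: 14.45
position: [0.4579, -0.1746, -0.0086]
ee_rot: [3.141, -0.002, 0.001]
force: [-4.8, 3.2, 17.9]
width: 0.314
[[0.5244, -0.1751, 0.0576], [0.5147, -0.1751, 0.0588], [0.5007, -0.1751, 0.0561], [0.4863, -0.1751, 0.0567]]
```

View pics/z13.png

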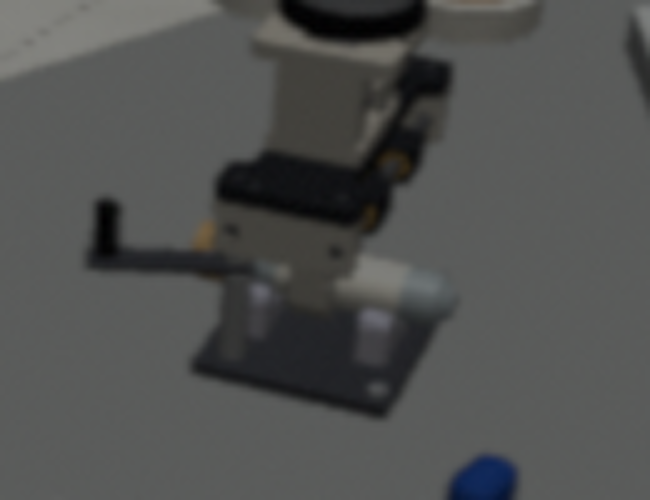

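Contact gives 18 N upward with the crest at about 58 mm, so the tube is seated. I'll ease off, release and rise.

```bash
python3 -m pendant '[[[0,0,-0.001],[0,0,0],0.03],[[0,0,0],[0,0,0],0.04],[[0,0,0],[0,0,0],0.05],[[0,0,0],[0,0,0],0.05],[[0,0,0],[0,0,0],0.05],[[0,0,-0.015],[0,0,0],0.05],[[0,0,-0.03],[0,0,0],0.05],[[0,0,-0.04],[0,0,0],0.05],[[0,0,-0.04],[0,0,0],0.05],[[-0.04,0,-0.04],[0,0,0],0.05]]'
python3 -m pendant '[[[-0.03,0,0],[0,0,0],0.05],[[-0.03,0,0],[0,0,0],0.05],[[0,0,0],[0,0,0],0.05],[[0,0,0],[0,0,0],0.05]]'
python3 - <<'E'
from h import *
s,im,d=snap('wrist','w14');P=cloud('wrist',d,s)
k=(d>0)&(abs(P[...,0]-.46)<.09)&(abs(P[...,1]+.175)<.03)&(P[...,2]>.045)&(P[...,2]<.061)
Q=P[k];print(len(Q),cv2.minAreaRect((Q[:,:2]*1000).astype(np.float32)),np.percentile(Q[:,2],[50,95,99]))
T=Q[Q[:,2]>.055];print(cv2.fitLine(T[:,:2].astype(np.float32),cv2.DIST_HUBER,0,.01,.01).ravel(),np.polyfit(T[:,0],T[:,2],1))
k=(d>0)&(P[...,2]>.062)&(P[...,2]<.073)&(np.hypot(P[...,0]-.493,P[...,1]+.131)<.1)
Q=P[k];print('strap',len(Q),cv2.minAreaRect((Q[:,:2]*1000).astype(np.float32)))
k=(d>0)&(P[...,2]>.09)&(P[...,2]<.105)&(np.hypot(P[...,0]-.493,P[...,1]+.131)<.1);Q=P[k]
if len(Q):print('knob',Q.mean(0),len(Q))
print(s['position'])
E
```

```text
clock: 15.8
position: [0.4195, -0.1745, 0.1589]
ee_rot: [-3.141, 0.0, -0.005]
force: [-0.8, -0.7, 1.0]
width: 0.549
clock: 16.3
position: [0.3584, -0.175, 0.1571]
ee_rot: [3.141, -0.003, 0.003]
force: [0.7, 0.2, 0.7]
width: 0.545
6013 ((444.6800231933594, -175.06460571289062), (30.000038146972656, 117.88104248046875), 89.96654510498047) [0.05507721 0.05768971 0.05832979]
[ 0.99999344 -0.00361861  0.44951674 -0.17510805] [6.43208281e-05 5.65136751e-02]
strap 464 ((492.65142822265625, -131.1374969482422), (18.677499771118164, 17.999574661254883), 20.68793296813965)
[ 0.3584382  -0.17496405  0.15712451]
```

View pics/w14.png

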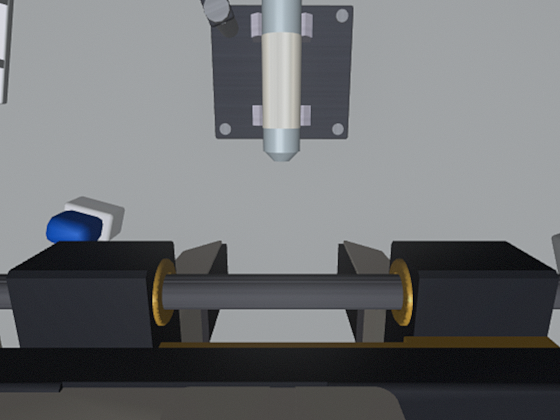

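```bash
python3 -m pendant '[[[0.04,-0.023,0],[0,0,0],0.05],[[0.04,-0.023,0],[0,0,0],0.05],[[0.03,-0.023,0],[0,0,0],0.05],[[0,0,0],[0,0,0],0.05],[[0,0,0],[0,0,0],0.05]]'
python3 - <<'E'
from h import *
s,im,d=snap('wrist','w15');P=cloud('wrist',d,s)
D=np.hypot(P[...,0]-.4927,P[...,1]+.131)
k=(d>0)&(P[...,2]>.062)&(P[...,2]<.073)&(D<.1);Q=P[k];print('strap',len(Q),cv2.minAreaRect((Q[:,:2]*1000).astype(np.float32)))
k=(d>0)&(P[...,2]>.09)&(P[...,2]<.105)&(D<.1);Q=P[k]
if len(Q):print('knob',Q.mean(0),len(Q),Q.min(0),Q.max(0))
print(s['position'],s['joints'])
for m in arm.masks_of('wrist','strap_knob')[:2]:
    Q=P[m['pixels']&(d>0)];print(m['conf'],m['rect'],np.median(Q,0))
E
```

```text
clock: 16.98
position: [0.4676, -0.106, 0.1559]
ee_rot: [-3.141, 0.002, 0.002]
force: [-0.7, -0.1, -0.5]
width: 0.543
strap 2386 ((525.8770141601562, -118.2108154296875), (88.1524429321289, 18.091567993164062), 21.239688873291016)
knob [ 0.55738384 -0.10570315  0.09650047] 386 [ 0.55087996 -0.11203353  0.09022861] [ 0.56427024 -0.0991149   0.09904399]
[ 0.46758504 -0.10601015  0.15594662] [ 0.56101819  0.29107436 -0.55129944  1.92738709  0.18242458  0.97317187
 -1.64700188]
0.72 [297.5, 118.3, 58.6, 121.6] [ 0.52754481 -0.11729451  0.06708122]
```

View pics/w15.png

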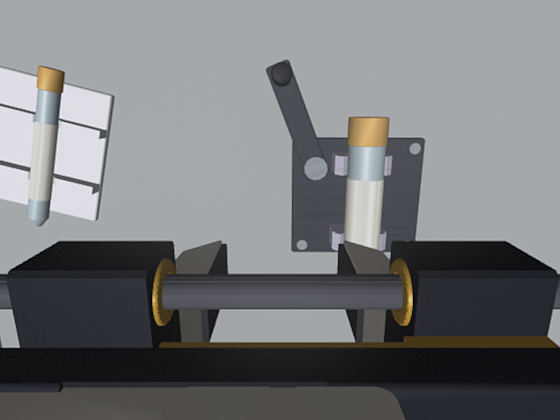

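```bash
python3 -m pendant '[[[0.045,0,0],[0,0,0],0.05],[[0.045,0,0],[0,0,0],0.05],[[0,0,0.03],[0,0,0],0.05],[[0,0,0.03],[0,0,0],0.05],[[0,0,0],[0,0,0],0.05],[[0,0,0],[0,0,0],0.05]]'
python3 -c "
from h import *
plan([0.5577,-0.1055,0.042],0,4,0.05)"
```

```text
clock: 17.82
position: [0.558, -0.1068, 0.0975]
ee_rot: [3.141, -0.004, 0.002]
force: [0.3, 0.4, -0.1]
width: 0.547
from [ 0.558  -0.1068  0.0975] yaw [ 0.99999574 -0.00274101]
[[[-0.0001,-0.0003,0.0139],[0.0,-0.01,-0.04],0.05],[[-0.0001,-0.0003,0.0139],[0.0,-0.01,-0.04],0.05],[[-0.0001,-0.0003,0.0139],[0.0,-0.01,-0.04],0.05],[[-0.0001,-0.0003,0.0139],[0.0,-0.01,-0.04],0.05]]
```

```bash
python3 -m pendant '[[[0,-0.001,0.014],[0,0,0],0.05],[[0,0,0.014],[0,0,0],0.05],[[0,0,0.014],[0,0,0],0.05],[[0,0,0.013],[0,0,0],0.05],[[0,0,0],[0,0,0],0.03],[[0,0,0],[0,0,0],0.01],[[0,0,0],[0,0,0],0.003],[[0,0,0],[0,0,0],0.003],[[0,0,0],[0,0,0],0.003]]' 8
python3 - <<'E'
from h import *
s,im,d=snap('wrist','w16');s=arm.observe();print(s['position'],s['width']*91.8,s['force'])
p=s['position'][:2];c=np.array([.4927,-.1311]);v=p-c;print(v,np.hypot(*v),-np.arctan2(v[1],v[0]))
t0=-np.arctan2(v[1],v[0]);th=np.linspace(t0,1.57,10);q=np.c_[c[0]+.07*np.cos(th),c[1]-.07*np.sin(th)]
print((np.diff(q,axis=0)*1000).round(1).tolist())
E
```

```text
clock: 18.95
position: [0.558, -0.1054, 0.0417]
ee_rot: [3.141, -0.003, 0.001]
force: [0.2, -0.6, 1.1]
width: 0.148
[ 0.55799796 -0.10532096  0.0416766 ] 13.654683303140574 [-0.18547642 -0.05102642  2.20867482]
[0.06529796 0.02577904] 0.07020244048326629 -0.37600771683960665
[[4.0, -14.6], [0.8, -15.1], [-2.5, -14.9], [-5.6, -14.0], [-8.5, -12.5], [-11.0, -10.4], [-12.9, -7.8], [-14.3, -4.8], [-15.0, -1.6]]
```

View pics/w16.png

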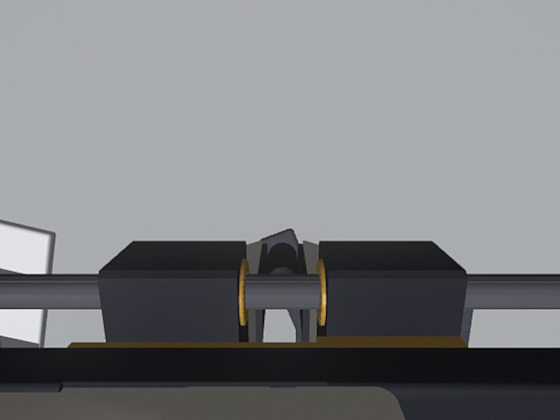

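```bash
python3 -m pendant '[[[0.004,0.0146,0],[0,0,0],0.003],[[0.0008,0.015,0],[0,0,0],0.003],[[-0.0025,0.015,0],[0,0,0],0.003],[[-0.0056,0.014,0],[0,0,0],0.003],[[-0.0085,0.0125,0],[0,0,0],0.003],[[0,0,0],[0,0,0],0.003],[[0,0,0],[0,0,0],0.003]]'
python3 - <<'E'
from h import *
s=arm.observe();p=s['position'][:2];c=np.array([.4927,-.1311]);v=p-c;print(s['force'],s['width'],np.hypot(*v),-np.arctan2(v[1],v[0]))
t0=-np.arctan2(v[1],v[0]);th=np.linspace(t0,1.57,5);q=np.c_[c[0]+.07*np.cos(th),c[1]-.07*np.sin(th)]
print((np.diff(np.vstack([p,q[1:]]),axis=0)*1000).round(1).tolist())
E
```

```text
clock: 19.88
position: [0.5454, -0.1775, 0.0412]
ee_rot: [3.14, -0.004, -0.0]
force: [1.1, -3.8, -0.7]
width: 0.152
[ 1.05326246 -3.77190996 -0.69159843] 0.15186962056261083 0.07017921625717312 0.7214480256391316
[[-11.0, -9.9], [-12.8, -7.5], [-14.1, -4.6], [-14.7, -1.6]]
```

```bash
python3 -m pendant '[[[-0.011,0.01,0],[0,0,0],0.003],[[-0.013,0.0075,0],[0,0,0],0.003],[[-0.014,0.0046,0],[0,0,0],0.003],[[-0.0147,0.0016,0],[0,0,0],0.003],[[-0.001,0,0],[0,0,0],0.003],[[0,0,0],[0,0,0],0.003],[[0,0,0],[0,0,0],0.003]]'
python3 - <<'E'
from h import *
s=arm.observe();p=s['position'][:2];c=np.array([.4927,-.1311]);v=p-c;print(s['force'],s['width'],np.hypot(*v),-np.arctan2(v[1],v[0]))
s,im,d=snap('scene','sc17');s,im2,d=snap('side','sd17')
cv2.imwrite('pics/z17.png',cv2.resize(np.hstack([im[130:230,110:240,::-1],im2[110:210,270:400,::-1]]),None,fx=3,fy=3,interpolation=2))
E
```

```text
clock: 20.75
position: [0.4919, -0.2006, 0.0413]
ee_rot: [3.141, -0.004, -0.001]
force: [-1.9, -5.4, -0.8]
width: 0.145
[-1.8507298  -5.43241327 -0.81122619] 0.14514521823831783 0.06946063706964313 1.582602828465462
```

View pics/z17.png

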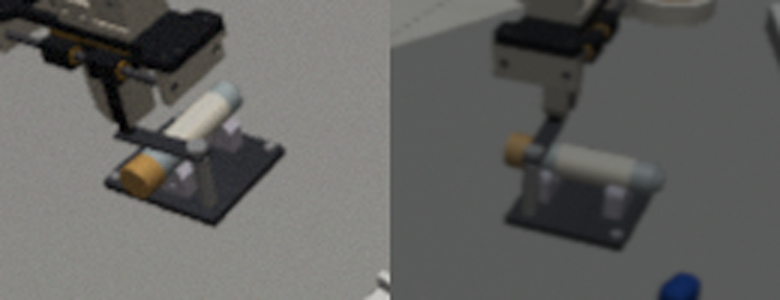

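The strap now lies across the tube. I'll push a little further to confirm it's at the stop.

```bash
python3 -m pendant '[[[-0.0015,0,0],[0,0,0],0.003],[[0,0,0],[0,0,0],0.003],[[0,0,0],[0,0,0],0.003]]'; python3 -m pendant '[[[-0.0015,0,0],[0,0,0],0.003],[[0,0,0],[0,0,0],0.003],[[0,0,0],[0,0,0],0.003]]'
```

```text
clock: 21.22
position: [0.4909, -0.2006, 0.0413]
ee_rot: [3.141, -0.004, 0.0]
force: [0.6, -5.7, -0.2]
width: 0.15
clock: 21.6
position: [0.4896, -0.2005, 0.0413]
ee_rot: [3.141, -0.004, 0.001]
force: [0.4, -5.3, -1.8]
width: 0.146
```

```bash
python3 -m pendant '[[[-0.002,0,0],[0,0,0],0.003],[[0,0,0],[0,0,0],0.003],[[0,0,0],[0,0,0],0.003]]'; python3 -m pendant '[[[-0.002,0,0],[0,0,0],0.003],[[0,0,0],[0,0,0],0.003],[[0,0,0],[0,0,0],0.003]]'
python3 - <<'E'
from h import *
s,im,d=snap('scene','sc18');s,im2,d2=snap('side','sd18')
cv2.imwrite('pics/z18.png',cv2.resize(np.hstack([im[130:230,110:240,::-1],im2[110:210,270:400,::-1]]),None,fx=3,fy=3,interpolation=2))
for n,dd in(('scene',d),('side',d2)):
    P=cloud(n,dd);k=(dd>0)&(P[...,2]>.06)&(P[...,2]<.072)&(abs(P[...,0]-.493)<.03)&(P[...,1]<-.115)&(P[...,1]>-.185);Q=P[k]
    print(n,len(Q),cv2.fitLine(Q[:,:2].astype(np.float32),cv2.DIST_HUBER,0,.01,.01).ravel())
E
```

```text
clock: 21.98
position: [0.4876, -0.2006, 0.0413]
ee_rot: [3.141, -0.004, 0.001]
force: [0.9, -5.6, -0.2]
width: 0.146
clock: 22.35
position: [0.4872, -0.2006, 0.0415]
ee_rot: [3.141, -0.003, 0.005]
force: [5.6, -6.7, -6.3]
width: 0.146
scene 118 [ 0.09717183  0.9952676   0.49792233 -0.15335055]
side 83 [ 0.06532338 -0.9978641   0.4905331  -0.15652415]
```

View pics/z18.png

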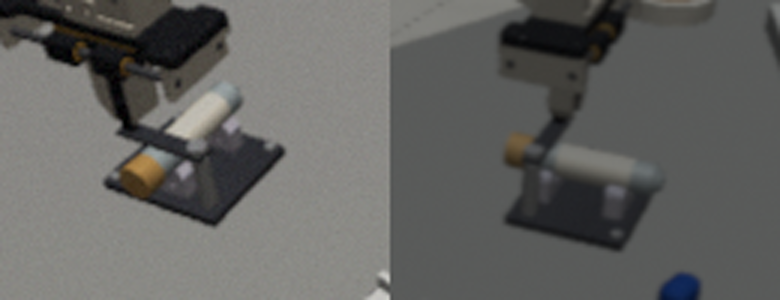

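The x force has risen to 5.6 N and the motion has stalled, so the strap is at its stop. I'll open, rise and back off to look.

```bash
python3 -m pendant '[[[0,0,0],[0,0,0],0.02],[[0,0,0],[0,0,0],0.04],[[0,0,0],[0,0,0],0.04],[[0,0,0],[0,0,0],0.04],[[0,0,-0.02],[0,0,0],0.04],[[0,0,-0.04],[0,0,0],0.04],[[-0.03,0,-0.05],[0,0,0],0.04],[[-0.04,0,-0.01],[0,0,0],0.04],[[-0.04,0,0],[0,0,0],0.04],[[0,0,0],[0,0,0],0.04]]'
python3 - <<'E'
from h import *
s,im,d=snap('wrist','w19');P=cloud('wrist',d,s);print(s['position'])
D=np.hypot(P[...,0]-.4927,P[...,1]+.131)
k=(d>0)&(P[...,2]>.062)&(P[...,2]<.073)&(D<.1);Q=P[k];print('strap',len(Q),cv2.minAreaRect((Q[:,:2]*1000).astype(np.float32)))
k=(d>0)&(P[...,2]>.09)&(P[...,2]<.105)&(D<.1);Q=P[k]
if len(Q):print('knob',Q.mean(0),len(Q),Q.min(0),Q.max(0))
k=(d>0)&(abs(P[...,0]-.46)<.09)&(abs(P[...,1]+.175)<.03)&(P[...,2]>.045)&(P[...,2]<.061)
Q=P[k];print(len(Q),cv2.minAreaRect((Q[:,:2]*1000).astype(np.float32)),np.percentile(Q[:,2],[50,95,99]))
E
```

```text
clock: 23.7
position: [0.3721, -0.2001, 0.1614]
ee_rot: [3.14, -0.007, -0.003]
force: [1.0, -0.2, 0.7]
width: 0.436
[ 0.37210274 -0.20005768  0.16142742]
strap 2887 ((492.10888671875, -166.85472106933594), (88.27735137939453, 18.038423538208008), 89.86550903320312)
knob [ 0.49154759 -0.20116754  0.09634275] 423 [ 0.48505265 -0.2078398   0.09008738] [ 0.49907958 -0.19434235  0.09858668]
5431 ((451.4905090332031, -174.83676147460938), (30.83245086669922, 132.79600524902344), 89.71199035644531) [0.05514833 0.05777878 0.05843828]
```

View pics/w19.png

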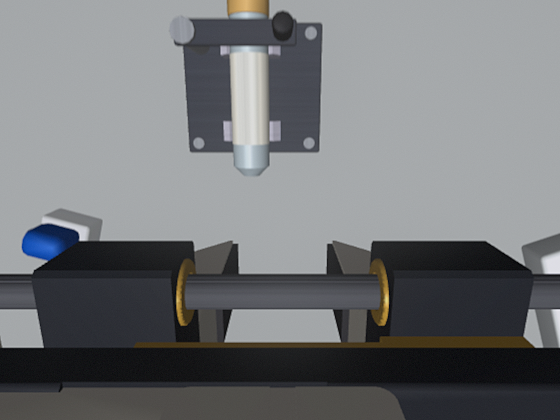

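```bash
python3 -c "
from h import *
snap('scene','sc20')"
```

```text
(no output)
```

View pics/sc20.png

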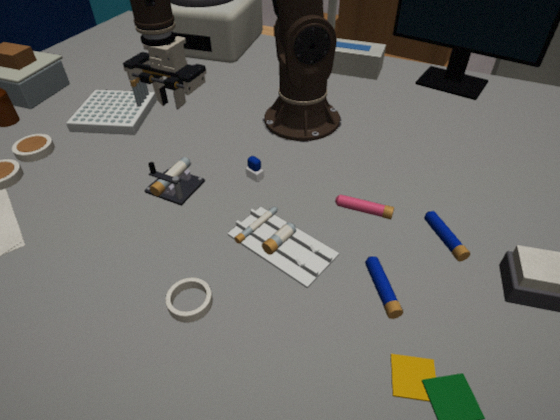

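In the scene view the tube lies in the block at (170,175) with the strap across it. The slim and short tubes are still in the tray at (258,225) and (280,237), and the arm is clear of everything.

```bash
python3 -c "
from h import *
print(arm.sign_off())"
```

```text
the job is handed in; nothing more can be done
None
```

The big tube is lying in both notches of the V-block, and the strap is swung across it to its stop. I handed the job in at about 24 s of the 51 s allowed.

**Last checks**
- **Tube:** it lies level and in line with the V. Its crest is about 58 mm above the desk, as expected when seated. It is centred along the block to within about 2 mm.
- **Strap:** it measures 89.9°, at its stop, with the black knob at about (0.4915, -0.201) m.
- **Bystanders:** the slim and short tubes are still in the tray, and the blue and pink look-alikes were not touched.
- **Robot:** the arm and gripper were clear of everything.

**What failed or disagreed**
- **First grasp missed:** the fingers closed just above the tube and did not move it. The wrist camera's depth showed the real fingertips about 35 mm behind the reported tool point. I allowed for that offset, and the second grasp held at the tube's diameter.
- **Strap stop:** while held, the knob could be pulled about 4 mm past the expected stop position before the force rose. This was probably the knob slipping in the pads, because after release it measured within about 1 mm of where it should be.
- **Seating force:** lowering the tube gave a brief 18 N contact. I eased off before letting go.

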